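Set the portion stop and hold the cheese in the portioning board

TASK

I am about to cut a 30 mm portion off the block of hard cheese. Slide the stop of the portioning board along its fence so that its face is 30 mm from the knife slot; then stand the cheese on the board the same way up as now, a long side flat against the fence, reaching across the slot with one end up to the stop. Finish while still holding it there with one steady diagonal push, firmly down on the board and firmly against the fence at the same time; leave the stop at 30 mm and do not disturb the glass pot, the mug or the shaker.

Things in the scene. Friction and masses are not known exactly. Their poses are not given: they have to be found in the camera images.
- board: Beech portioning board, fixed in place by a lip over the front edge of the worktop. Deck 180 (x) x 280 (y) x 18 mm thick. Origin: under the middle of the deck, at worktop height; x points away from the robot, y to the robot's left, z up. The board never stands turned.
- board_deck: The deck of the board (same origin and axes as the board): its flat top, on which the cheese is to stand, is 18 mm above the worktop.
- board_fence: The fence of the board (same origin and axes as the board): a straight beech strip along y near the far edge of the deck, 280 mm long, 22 mm thick, its top 22 mm above the deck (40 mm above the worktop). Its front face, towards the robot, is at x = +56 mm of the board. Dark marks on its top lie every 10 mm to the left of the knife slot.
- knife_slot (a point): Foot of the 4 mm wide upright knife slot through the fence: on the slot's middle, at the fence's front face and deck height; 30 mm left of the board's middle. Axes as the board's.
- board_stop (a joint): Sliding stop on the fence, held by friction (about 12 N to move it). Its value in m is the distance from the middle of the knife slot to the stop's right-hand face; it grows to the left (+y), range 0 to 0.08.
- stop_face (a point): On the stop: where its flat right-hand face (looking to -y, towards the knife slot) meets the fence's front face and the deck. Axes as the board's. The stop is a wooden saddle over the fence, 26 mm wide in y, reaching 40 mm out in front of the fence and 35 mm up from the deck (53 mm above the worktop).
- stop_knob (a point): Middle of the upright black knob on top of the stop, by which to take it: 24 mm across, from 36 to 66 mm above the deck (the point is 53 mm above the deck, 71 mm above the worktop), 11 mm behind the fence's front face and 13 mm left of the stop's face.
- cheese: Loose block of hard cheese with a brown rind along one long side, 50 (x) x 110 (y) x 64 mm high, about 0.4 kg, rigid, lying on the worktop to the right of the board. Origin: centre of its underside; y along its length, z up. On the wooden deck it slides with a friction coefficient of about 0.6, so a push that goes mostly down does not reach the fence.
- pot: Bystander: small open grey-green glass pot, 72 mm across, 54 mm high, behind the board. Origin: centre of its underside.
- mug: Bystander: small striped mug, 65 x 88 mm with handle, 50 mm high, behind the board. Origin: centre of its underside.
- shaker: Bystander: glass shaker with a metal top, 44 mm across, 90 mm high, behind the board. Origin: centre of its underside.
There are look-alikes about, which are no part of the job. There is more than one size of the cheese; the one meant has the size given above.

How it is judged:
By the outcome, as a careful person would: the job done as asked, in the order asked, and still so for the second after the job is handed in, while the arm keeps its last pose, push and grip.
It also fails if it takes over 51 s, if anything falls off the work surface, if the arm or the gripper's body presses on something with over 40 N, if the wrist force passes 120 N, or if a joint passes its speed limit or range.

ROBOT

A 6-joint arm with a two-finger parallel gripper is mounted at the origin on a cart in front of the work surface, level with it; the furniture and walls round the work are solid. World frame = base frame: x ahead of the robot, y to its left, z up, the work surface at z = 0. Lengths are in m, angles in rad, forces in N, time in s.
With the tool pointing down it reaches from about 0.275 to 0.775 m from the base axis. Payload 14.6 kg.
Tool frame: the origin (TCP) lies midway between the tips of the shut fingers; the grasp point (between the pads) lies 19 mm behind it; z points along the fingers, y is the line along which they close (so a half turn about z gives the same grasp; the last joint's range is limited). The gripper opens to 85 mm and grips with 20 to 120 N. Pads are 22 mm wide; open, the fingers measure 114 mm over their backs; the gripper's body (76 mm by 85 mm) begins 54 mm behind the grasp point. The pads swing forward as they close: fully open they stand 13 mm farther back than shut.
Start: joints at [0.974, 0.263, -0.048, 1.259, 0, 1.415], TCP at [0.224, 0.475, 0.231] pointing down, gripper open.
Joint ranges: [-2.65, 2.65], [-0.89, 1.7], [-1.18, 1.37], [-2.13, 2.11], [-1.35, 1.29], [-3.14, 3.14]. Speed limits (rad/s): [1.89, 1.89, 2.57, 2.79, 3.14, 3.14].

INTERFACE

Orientations are given as a unit quaternion [w, x, y, z].
In Python, from rig import bot gives the robot as it stands.
- The arm moves only by the tool servo_tool, never from a script. Its argument "increments" is a list of rows, each a list of 7 numbers: the shift along the tool's x, y, z normalised to -1 to 1, where 1 is 0.4 m, then the turn, a rotation vector about the tool's x, y, z normalised to -1 to 1, where 1 is pi/2 rad, then the gripper command: -1 is shut, 1 is fully open, values between are in proportion. A call has exactly 10 rows; each row shifts and turns the commanded pose from where the row before left it, along the tool's axes as they then stand; what a row does not reach is not made up. A row lasts 1/8 s, in which the tool goes at most 62.5 mm and 10.7 degrees, less where a joint would pass 70% of its speed; a pose out of reach is approached as far as the arm can. A call with a number of a shift or a turn outside -1 to 1 is refused whole. A call with a gripper value outside its range is refused whole. The fingers move at their own pace and stop on an object; the grip force is fixed at half the most. Time passes only in rows, so rows that do not move let the fingers close, or fill a call up. It gives the time, the measured TCP pose, the force, the opening and the grip force at its end, in the units of the state.
- bot.get_obs(): the state, without advancing time (a new reading comes with each control period).
- bot.capture(name): name is "side" or "top" or "wrist"; returns (picture, depth): 480x640x3 uint8, red, green, blue; 480x640 float32, m along the optical axis (not along the pixel's ray), 0 where there is no reading.
- bot.camera_info(name): a dict with "vertical_fov" (degrees; the focal length in pixels is half the picture's height over the tangent of half this angle, whatever the lens; pixels are square), "cx", "cy" (the principal point, pixels), "xyz" and "attitude" of the camera in the world. Camera axes: x right, y up, looking along -z (the intrinsics and any distortion apply to the point x, -y, -z); pixel columns grow to the right and rows downward; lengths in m; the calibration is good to about 2 mm. A picture is of the moment at which its call begins: read the wrist's pose just before it. camera_info takes no time and is no camera call; for the wrist camera it gives the pose at the moment of the call.
- bot.job_done(): hands the job in; it is judged then, once.
The state is a dict: "clock": time; "q": joint angles; "qvel": joint speeds; "effort": joint torques, N m; "ee_pos": TCP position; "ee_rot": TCP orientation; "wrist_force": force on the tool from outside, world axes, zero at the start; "moment": the same for the moment, N m; "grip_width": opening from 0.0 (shut) to 1.0 (fully open); "grasp_force": force on a finger pad.
Only numpy, scipy, OpenCV 4.12 (cv2) and the standard library are available. Lean on these libraries where they do the work, as an engineer would, in place of code of your own. Each camera call takes 0.05 s, during which the arm holds its last target. There are 200 camera calls.

## Working session

There is one attempt and no reset: what is moved stays moved. The work goes in short steps, Python scripts to look and compute and a tool call to move; the robot and the scene stay as the last step left them, time stands still between calls to the robot, and variables do not carry over. Pictures are saved under pics/ and viewed, at most 13 in all, crops included, and the job is handed in when it is done.

Besides the shell and the picture viewer there is one more tool, called after "Emit:" as name(argument=value, ...), one argument or row to a line, values as JSON. servo_tool: Moves the arm, as the interface text tells. Scaled input: -1 to 1 covers 0.4 m each way for a shift and pi/2 rad each way for a turn. Its arguments: {"type":"object","properties":{"increments":{"type":"array"}},"required":["increments"]}

```bash
mkdir -p pics; ls
cat > h.py <<'E'
import numpy as np,cv2
from rig import bot
from scipy.spatial.transform import Rotation as R
def cam(n):
    c=bot.camera_info(n); return c
E
python3 - <<'E'
from h import *
o=bot.get_obs();print(o)
for n in("top","side"):
    print(bot.camera_info(n)); im,d=bot.capture(n); np.savez(f"pics/{n}0.npz",im=im,d=d); cv2.imwrite(f"pics/{n}0.png",im[:,:,::-1])
print(bot.camera_info("wrist"))
E
```

```text
pics
{'clock': 0.0, 'q': array([ 9.73665316e-01,  2.63516676e-01, -4.89686096e-02,  1.25939290e+00,
       -3.33395604e-06,  1.41551386e+00]), 'qvel': array([-0.00095296, -0.00026806,  0.00111164, -0.00083376,  0.00035963,
       -0.00127976]), 'effort': array([-2.45059979e-03, -6.37620306e+01,  3.84557855e+01,  1.42130247e-02,
       -7.54870325e-05,  1.01147864e-05]), 'ee_pos': array([0.22432924, 0.47434065, 0.23081671]), 'ee_rot': array([-1.97184841e-04,  2.19131490e-01,  9.75695187e-01, -5.03712937e-04]), 'wrist_force': array([0.23424654, 0.11040985, 0.21423729]), 'moment': array([-0.03238442, -0.00153453,  0.0251706 ]), 'grasp_force': 0.0, 'grip_width': 1.0021361207915798}
{'vertical_fov': 51.233841539770346, 'cx': 319.2703944992522, 'cy': 237.2960754662231, 'xyz': array([ 0.43805889, -0.12432216,  1.03170666]), 'attitude': array([ 0.70707794,  0.02419441, -0.03635318, -0.70578599])}
{'vertical_fov': 51.16514048356705, 'cx': 321.9957231171715, 'cy': 240.87864937242773, 'xyz': array([ 0.11327368, -0.90261644,  0.44889361]), 'attitude': array([ 0.81601696,  0.52686043, -0.13502397, -0.19571133])}
{'vertical_fov': 66.29331386010952, 'cx': 322.8496114377874, 'cy': 232.226928587206, 'xyz': array([0.1623247 , 0.50354205, 0.37390945]), 'attitude': array([ 0.83656616, -0.11533873, -0.07191399,  0.53073761])}
```

View pics/top0.png

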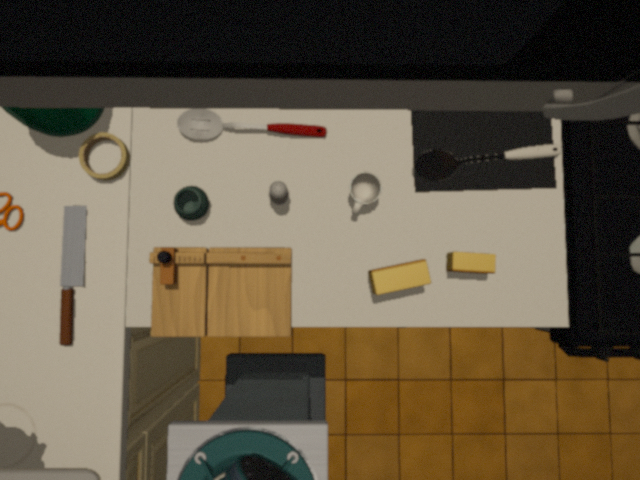

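View pics/side0.png

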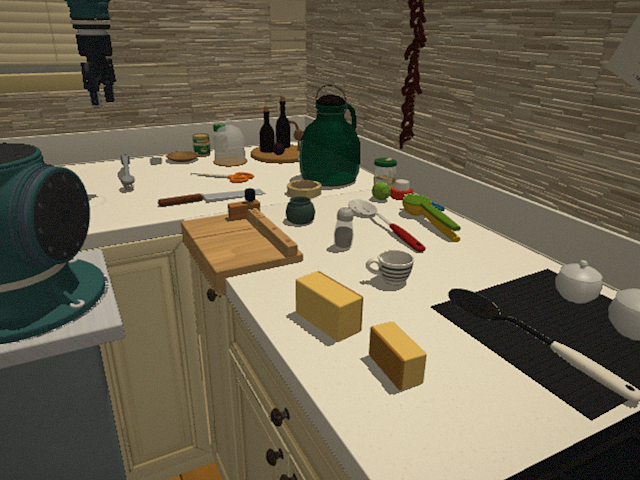

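The top view shows two yellow blocks: the larger at (400,277) and the smaller at (471,262). The board's deck is around (222,292), with the stop's black knob at (164,257). Next I'll measure both blocks against 50x110x64 and locate the board.

```bash
cat >> h.py <<'E'
def ray(c,uv):
    f=240/np.tan(np.radians(c['vertical_fov']/2)); uv=np.atleast_2d(uv).astype(float)
    d=np.c_[(uv[:,0]-c['cx'])/f,-(uv[:,1]-c['cy'])/f,-np.ones(len(uv))]
    q=c['attitude']; return R.from_quat([q[1],q[2],q[3],q[0]]).apply(d)
def onz(c,uv,z):
    r=ray(c,uv); return c['xyz']+r*((z-c['xyz'][2])/r[:,2])[:,None]
def pts(c,d):
    v,u=np.mgrid[:480,:640]; r=ray(c,np.c_[u.ravel(),v.ravel()])
    P=c['xyz']+r*d.reshape(-1,1); P[d.ravel()==0]=np.nan; return P.reshape(480,640,3)
E
python3 - <<'E'
from h import *
z=np.load("pics/top0.npz");im,d=z['im'],z['d'];c=bot.camera_info("top")
P=pts(c,d); hsv=cv2.cvtColor(im,cv2.COLOR_RGB2HSV)
print("table z",np.nanmedian(P[200:240,420:540,2]), "deck z",np.nanmedian(P[290:320,220:280,2]))
for (x0,y0,x1,y1) in((350,240,440,310),(440,240,510,290)):
    h=P[y0:y1,x0:x1,2]; print("top z",np.nanpercentile(h,[90,95,98]))
    H=np.nanpercentile(h,95)
    m=((P[...,2]>H-.012)).astype(np.uint8); mm=np.zeros_like(m); mm[y0:y1,x0:x1]=m[y0:y1,x0:x1]
    k=max(cv2.findContours(mm,cv2.RETR_EXTERNAL,cv2.CHAIN_APPROX_NONE)[0],key=cv2.contourArea)
    X=onz(c,k[:,0],H)[:,:2].astype(np.float32)*1000
    print(cv2.minAreaRect(k),cv2.minAreaRect(X))
# board: height mask
m=((P[...,2]>.010)).astype(np.uint8); mm=np.zeros_like(m); mm[225:345,130:310]=m[225:345,130:310]
k=max(cv2.findContours(mm,cv2.RETR_EXTERNAL,cv2.CHAIN_APPROX_NONE)[0],key=cv2.contourArea); print(cv2.boundingRect(k))
for uv,zz in(((206,330),.018),((290.5,300),.018),((151.5,300),.018),((220,336.5),.018),((206,257),.04),((240,264.5),.04),((164,257),.084)): print(uv,onz(c,[uv],zz).round(4))
out=cv2.resize(im[235:345,140:300],None,fx=5,fy=5,interpolation=cv2.INTER_CUBIC)
cv2.imwrite("pics/b.png",out[:,:,::-1])
out=cv2.resize(im[235:315,350:510],None,fx=5,fy=5,interpolation=cv2.INTER_CUBIC)
cv2.imwrite("pics/ch.png",out[:,:,::-1])
E
```

```text
table z -3.323913668773493e-05 deck z 0.0182943688791255
top z [0.06415834 0.0652018  0.06618454]
((400.6519775390625, 276.5738220214844), (25.93802833557129, 56.945091247558594), 78.02386474609375) ((445.4227600097656, -298.2532958984375), (49.77436447143555, 110.56692504882812), 11.89130973815918)
top z [0.04999245 0.05107685 0.05221182]
((473.2334899902344, 262.26458740234375), (44.66285705566406, 19.83629608154297), 3.5763344764709473) ((473.7706604003906, -444.1507263183594), (87.70571899414062, 39.08964920043945), 86.52362823486328)
(149, 247, 143, 90)
(206, 330) [[0.3391 0.0839 0.018 ]]
(290.5, 300) [[ 0.3985 -0.084   0.018 ]]
(151.5, 300) [[0.3984 0.1937 0.018 ]]
(220, 336.5) [[0.3263 0.0559 0.018 ]]
(206, 257) [[0.4836 0.0823 0.04  ]]
(240, 264.5) [[0.4689 0.0151 0.04  ]]
(164, 257) [[0.4814 0.152  0.084 ]]
```

View pics/b.png

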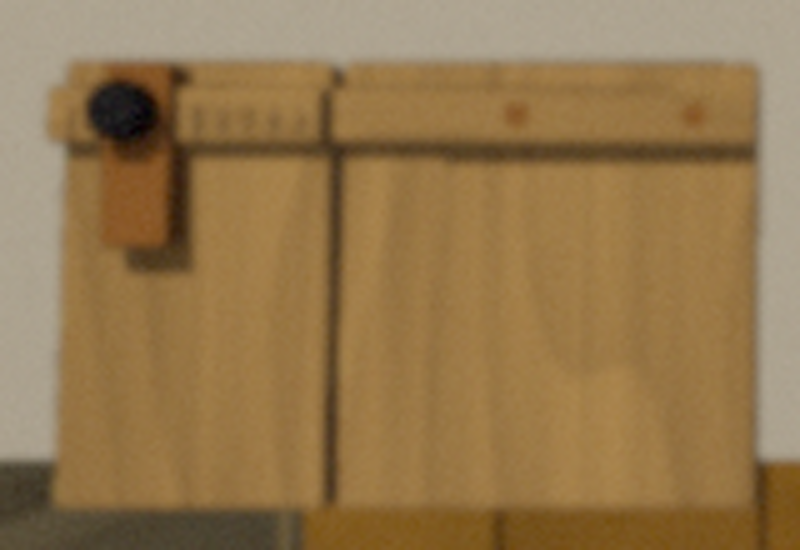

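View pics/ch.png

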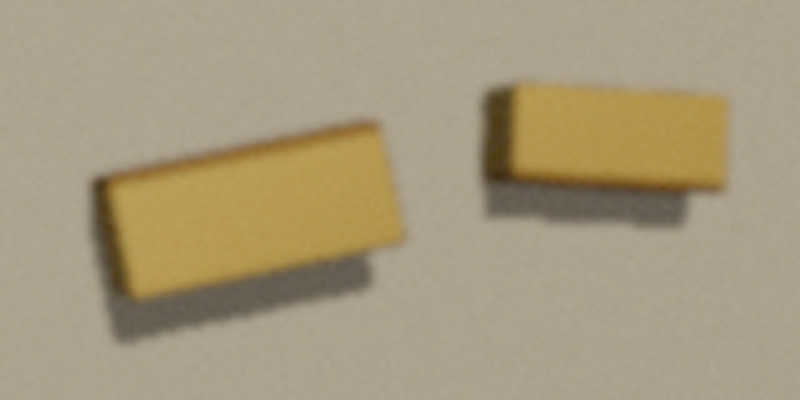

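The larger block measures 50x111x65 mm, so it is the one meant; the other is only 39x88x51. In crop pixels, the stop face is at about x=168, the knob at (123,110) and the slot at x≈330. I'll go above the knob now.

Emit:
servo_tool(
  increments=[
    [-0.132, -0.065, 0.01, 0, 0, 0, 1],
    [-0.132, -0.065, 0.01, 0, 0, 0, 1],
    [-0.132, -0.065, 0.01, 0, 0, 0, 1],
    [-0.132, -0.065, 0.01, 0, 0, 0, 1],
    [-0.132, -0.065, 0.01, 0, 0, 0, 1],
    [-0.132, -0.065, 0.01, 0, 0, 0, 1],
    [-0.132, -0.065, 0.01, 0, 0, 0, 1],
    [0, 0, 0, 0, 0, -0.094, 1],
    [0, 0, 0, 0, 0, -0.094, 1],
    [0, 0, 0, 0, 0, -0.094, 1],
  ],
)

```text
clock: 1.35
ee_pos: [0.4807, 0.1518, 0.203]
ee_rot: [-0.0, -0.003, 1.0, -0.0]
wrist_force: [0.9, 0.6, -0.1]
grip_width: 1.001
grasp_force: 0.0
```

```bash
cat >> h.py <<'E'
def tool():
    o=bot.get_obs(); q=o['ee_rot']; M=R.from_quat([q[1],q[2],q[3],q[0]]); return o,M
def show():
    o,M=tool(); A=M.as_matrix(); print("t",round(o['clock'],2),"pos",o['ee_pos'].round(4),"yaw_y",np.degrees(np.arctan2(A[1,1],A[0,1])).round(2),"z",A[:,2].round(4),"F",o['wrist_force'].round(1),"M",o['moment'].round(2),"g",o['grip_width'].round(3),round(float(o['grasp_force']),1)); return o,M
E
python3 - <<'E'
from h import *
show(); c=bot.camera_info("wrist"); im,d=bot.capture("wrist"); np.savez("pics/w1.npz",im=im,d=d,c=np.array(c,dtype=object)); cv2.imwrite("pics/w1.png",im[:,:,::-1]); print(c)
E
```

```text
Traceback (most recent call last):
  File "h.py", line 18, in show
    o,M=tool(); A=M.as_matrix(); print("t",round(o['clock'],2),"pos",o['ee_pos'].round(4),"yaw_y",np.degrees(np.arctan2(A[1,1],A[0,1])).round(2),"z",A[:,2].round(4),"F",o['wrist_force'].round(1),"M",o['moment'].round(2),"g",o['grip_width'].round(3),round(float(o['grasp_force']),1)); return o,M
                                                                                                                                                                                                                                ^^^^^^^^^^^^^^^^^^^^^
AttributeError: 'float' object has no attribute 'round'
```

```bash
sed -i "s/o\['grip_width'\].round(3)/round(float(o['grip_width']),3)/" h.py
python3 - <<'E'
from h import *
show(); c=bot.camera_info("wrist"); im,d=bot.capture("wrist"); np.savez("pics/w1.npz",im=im,d=d,c=np.array(c,dtype=object)); cv2.imwrite("pics/w1.png",im[:,:,::-1]); print(c)
E
```

```text
t 1.35 pos [0.4807 0.1518 0.203 ] yaw_y 90.32 z [-7.e-04 -1.e-04 -1.e+00] F [ 0.9  0.6 -0.1] M [-0.01 -0.   -0.02] g 1.001 0.0
{'vertical_fov': 66.29331386010952, 'cx': 322.8496114377874, 'cy': 232.226928587206, 'xyz': array([0.41216841, 0.15138441, 0.34603556]), 'attitude': array([ 0.69809064, -0.09590342, -0.09547442,  0.70310499])}
```

View pics/w1.png

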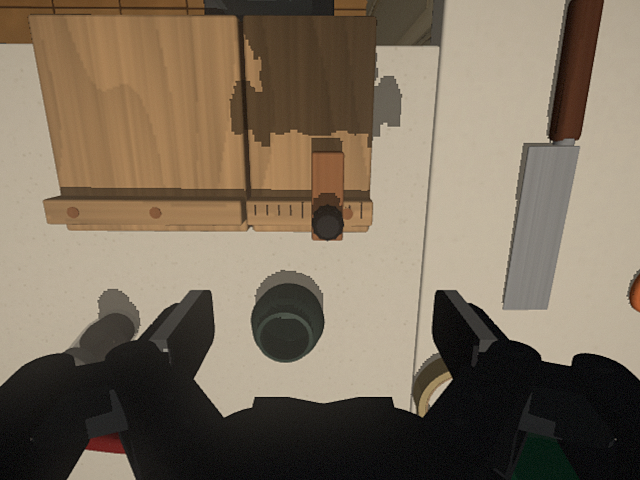

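The wrist view (far side down) shows the knob at (327,222), the slot at (246,212), the fence's near top edge at row ~198 and the stop's right-hand face at column ~313.

Run:
```python
from h import *
z=np.load("pics/w1.npz",allow_pickle=True);im,d,c=z['im'],z['d'],z['c'].item()
P=pts(c,d)
print("deck z",np.nanmedian(P[60:150,100:200,2]),"fence z",np.nanmedian(P[205:215,100:220,2]),"knob z",np.nanmedian(P[215:228,322:332,2]))
km=P[200:245,305:350]; k=km[km[...,2]>.075]; print("knob bbox",k.min(0),k.max(0))
s=P[150:250,300:360].reshape(-1,3); s=s[(s[:,2]>.047)&(s[:,2]<.058)]; print("stop bbox",np.percentile(s,[1,99],axis=0))
f=P[190:235,60:235].reshape(-1,3); f=f[(f[:,2]>.035)&(f[:,2]<.045)]; print("fence x",np.percentile(f,[2,98],axis=0))
# slot: dark columns on fence top & deck
g=cv2.cvtColor(im,cv2.COLOR_RGB2GRAY).astype(float)
for r,zz in((206,.04),(212,.04),(40,.018),(150,.018)):
    row=g[r-1:r+2,232:256].mean(0); w=np.clip(np.median(row)-10-row,0,None); u=232+(w*np.arange(24)).sum()/w.sum(); print(r,u,onz(c,[[u,r]],zz).round(4),row.round().astype(int))
b=P[20:180,30:420].reshape(-1,3); b=b[(b[:,2]>.014)&(b[:,2]<.022)]; print("deck",np.percentile(b,[.3,99.7],axis=0))
col=g[185:205,150:220].mean(1).round().astype(int); print(col); print(onz(c,[[180,197],[180,199],[180,201]],.04))
for u in (250,260,280,291): print(u,onz(c,[[u,211]],.04)[0,1].round(4))
print(g[209:213,246:310].mean(0).round().astype(int))
```

```text
deck z 0.018700026443576045 fence z 0.040716837294741015 knob z 0.0844177700845758
knob bbox [0.46820589 0.14251132 0.07563192] [0.49180655 0.16666967 0.08662708]
stop bbox [[0.42883159 0.14168402 0.05109205]
 [0.50027566 0.16723182 0.05505048]]
fence x [[ 0.46992145 -0.06966918  0.03749213]
 [ 0.49104741  0.07315659  0.04221495]]
206 245.79750107712192 [[0.4748 0.086  0.04  ]] [136 135 134 135 136 135 137 127 108  71  56  58  56  55  98 120 125 124
 124 125 127 130  83  58]
212 245.82568438003221 [[0.48   0.0858 0.04  ]] [130 131 130 130 132 130 133 124 115  81  61  60  59  55  75 110 128 130
 129 129 129 135 103  53]
40 241.14589665653494 [[0.3425 0.0843 0.018 ]] [125 127 126 121 115 100  70  44  38  37  35  38  95 109 118 127  92  64
  70  70  68  68  67  64]
150 246.02563042579578 [[0.4295 0.084  0.018 ]] [137 136 134 133 131 131 133 136 134 126 118  96  63  49  45  46  42 105
 121 128 132 131 132 132]
deck [[ 0.32818842 -0.08465827  0.01457435]
 [ 0.45498245  0.19216594  0.02071448]]
[129 130 128  96  67  71  72  72  72  73  72  66  61  60  62  80 105 119
 121 120]
[[0.4674384  0.03094368 0.04      ]
 [0.46914567 0.0307776  0.04      ]
 [0.47085799 0.03061102 0.04      ]]
250 0.0894
260 0.0979
280 0.1149
291 0.1243
[ 82 110 126 128 126 126 126 132  96  56 114 130 127 126 127 127 126 127
 128 133  88  64 118 131 126 127 127 127 126 126 128 132  80  75 120 128
 126 126 126 127 127 127 129 119  69  89 124 128 127 126 127 128 128 128
 132 105  57 111 131 128 128 126 127 128]
```

Emit:
servo_tool(
  increments=[
    [0, 0.004, 0.0735, 0, 0, 0, 1],
    [0, 0, 0.0735, 0, 0, 0, 1],
    [0, 0, 0.0735, 0, 0, 0, 1],
    [0, 0, 0.0735, 0, 0, 0, 1],
    [0, 0, 0.0735, 0, 0, 0, 1],
    [0, 0, 0, 0, 0, 0, -1],
    [0, 0, 0, 0, 0, 0, -1],
    [0, 0, 0, 0, 0, 0, -1],
    [0, 0, 0, 0, 0, 0, -1],
    [0, 0, 0, 0, 0, 0, -1],
  ],
)

```text
clock: 2.65
ee_pos: [0.4815, 0.1542, 0.0576]
ee_rot: [0.001, -0.001, 1.0, 0.001]
wrist_force: [-2.0, 2.6, 10.5]
grip_width: 0.25
grasp_force: 58.3
```

Run:
```python
from h import *
show(); c=bot.camera_info("wrist"); im,d=bot.capture("wrist"); np.savez("pics/w2.npz",im=im,d=d,c=np.array(c,dtype=object)); cv2.imwrite("pics/w2.png",im[:,:,::-1])
```

```text
t 2.65 pos [0.4815 0.1542 0.0576] yaw_y 90.07 z [ 0.0021  0.0013 -1.    ] F [-2.   2.6 10.5] M [0.68 0.47 0.01] g 0.25 58.3
```

View pics/w2.png

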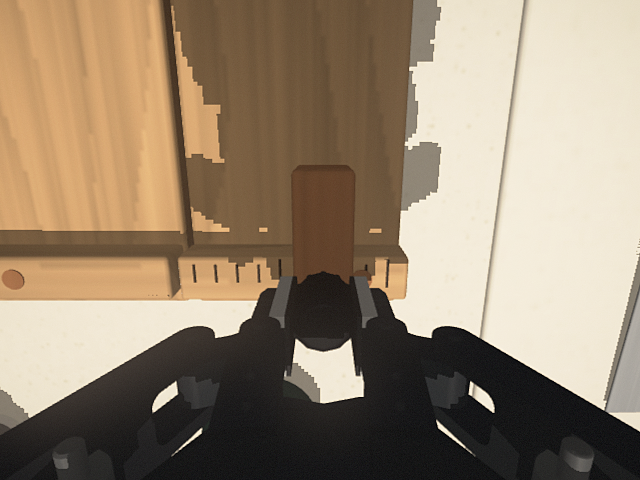

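The knob is held at (322,310). Fence marks are at columns ~194, 216, 237, 259 and 280, the slot is at about column 181 and the stop's right-hand top edge at column 292. I'll work out the current value from that.

```bash
cat >> h.py <<'E'
def stopval(f,r0,r1,rs,u0,zs=.053):
    z=np.load(f,allow_pickle=True);im,c=z['im'],z['c'].item(); g=cv2.cvtColor(im,cv2.COLOR_RGB2GRAY).astype(float)
    row=g[r0:r1].mean(0); rm=(r0+r1-1)/2; bg=cv2.medianBlur(row.astype(np.float32)[None],5 )[0]
    t=[u for u in range(120,400) if row[u]<row[u-4]-25 and row[u]<row[u+4]-25 and row[u]==row[u-3:u+4].min()]
    print("ticks",[(u,onz(c,[[u,rm]],.04)[0,1].round(4)) for u in t])
    a=im[rs-5:rs+6].mean(0); s=a[:,0]-a[:,2]; gr=np.abs(np.diff(a,axis=0)).sum(1); u=u0-12+np.argmax(gr[u0-12:u0+12])+.5
    print("stop edge",u,onz(c,[[u,rs]],zs)[0].round(4))
E
python3 - <<'E'
from h import *
stopval("pics/w2.npz",268,278,200,292)
z=np.load("pics/w2.npz",allow_pickle=True);im=z['im'];print(z['c'].item()['xyz']); print(im[268:278,165:215].mean((0,2)).round().astype(int)); print(im[195:206,282:304].mean((0)).round().astype(int).tolist())
E
```

```text
ticks [(194, np.float64(0.0937)), (216, np.float64(0.104)), (237, np.float64(0.1138)), (258, np.float64(0.1237)), (280, np.float64(0.134)), (387, np.float64(0.184))]
stop edge 290.5 [0.4405 0.1408 0.053 ]
[0.41256749 0.15386889 0.20045371]
[163 156 148 134 112  90  82  81  81  80  78  76  74  79 128 151 159 162
 161 161 161 161 162 161 162 162 168 141  82  48  91 154 166 162 161 162
 162 162 162 162 162 162 162 162 163 162 163 164 169 115]
[[121, 94, 66], [120, 94, 65], [120, 93, 65], [120, 93, 64], [118, 92, 63], [116, 91, 62], [115, 90, 62], [115, 89, 62], [115, 90, 63], [101, 77, 53], [92, 63, 40], [97, 66, 43], [100, 67, 44], [102, 69, 45], [102, 69, 45], [102, 69, 45], [102, 69, 45], [101, 68, 45], [99, 67, 44], [98, 66, 44], [98, 66, 44], [96, 65, 43]]
```

Emit:
servo_tool(
  increments=[
    [0, 0, -0.004, 0, 0, 0, -1],
    [0, -0.0136, 0, 0, 0, 0, -1],
    [0, -0.0136, 0, 0, 0, 0, -1],
    [0, -0.0136, 0, 0, 0, 0, -1],
    [0, -0.0136, 0, 0, 0, 0, -1],
    [0, -0.0136, 0, 0, 0, 0, -1],
    [0, 0, 0, 0, 0, 0, -1],
    [0, 0, 0, 0, 0, 0, -1],
    [0, 0, 0, 0, 0, 0, -1],
    [0, 0, 0, 0, 0, 0, -1],
  ],
)

```text
clock: 3.95
ee_pos: [0.4813, 0.1272, 0.0579]
ee_rot: [0.0, -0.001, 1.0, 0.001]
wrist_force: [4.7, 7.3, -12.9]
grip_width: 0.253
grasp_force: 61.7
```

Run:
```python
from h import *
show(); c=bot.camera_info("wrist"); im,d=bot.capture("wrist"); np.savez("pics/w3.npz",im=im,d=d,c=np.array(c,dtype=object))
stopval("pics/w3.npz",268,278,200,292)
```

```text
t 3.95 pos [0.4813 0.1272 0.0579] yaw_y 90.08 z [ 7.0e-04  1.9e-03 -1.0e+00] F [  4.7   7.3 -12.9] M [ 1.56 -1.    0.01] g 0.253 61.7
ticks [(252, np.float64(0.0938)), (274, np.float64(0.1042)), (359, np.float64(0.144)), (380, np.float64(0.1539))]
stop edge 291.5 [0.4403 0.1142 0.053 ]
```

Emit:
servo_tool(
  increments=[
    [0, 0, 0, 0, 0, 0, 1],
    [0, 0, 0, 0, 0, 0, 1],
    [0, 0, 0, 0, 0, 0, 1],
    [0, 0, 0, 0, 0, 0, 1],
    [0, 0, -0.09, 0, 0, 0, 1],
    [0, 0, -0.09, 0, 0, 0, 1],
    [0, 0, -0.09, 0, 0, 0, 1],
    [0, 0, -0.09, 0, 0, 0, 1],
    [0, 0, 0, 0, 0, 0, 1],
    [0, 0, 0, 0, 0, 0, 1],
  ],
)

```text
clock: 5.25
ee_pos: [0.4806, 0.1264, 0.2013]
ee_rot: [-0.0, -0.001, 1.0, -0.0]
wrist_force: [-0.4, 0.4, -0.5]
grip_width: 1.002
grasp_force: 0.0
```

Run:
```python
from h import *
show(); c=bot.camera_info("wrist"); im,d=bot.capture("wrist"); np.savez("pics/w4.npz",im=im,d=d,c=np.array(c,dtype=object)); 
cv2.imwrite("pics/w4.png",cv2.resize(im[130:260,200:400],None,fx=4,fy=4,interpolation=cv2.INTER_CUBIC)[:,:,::-1])
P=pts(c,d);s=P[130:260,280:380].reshape(-1,3); s=s[(s[:,2]>.049)&(s[:,2]<.057)]; print("stop bbox",np.percentile(s,[1,99],axis=0))
```

```text
t 5.25 pos [0.4806 0.1264 0.2013] yaw_y 90.06 z [-6.e-04 -1.e-04 -1.e+00] F [-0.4  0.4 -0.5] M [-0.01 -0.01 -0.02] g 1.002 0.0
stop bbox [[0.42865474 0.11393889 0.05095299]
 [0.5006441  0.13939412 0.05501012]]
```

View pics/w4.png

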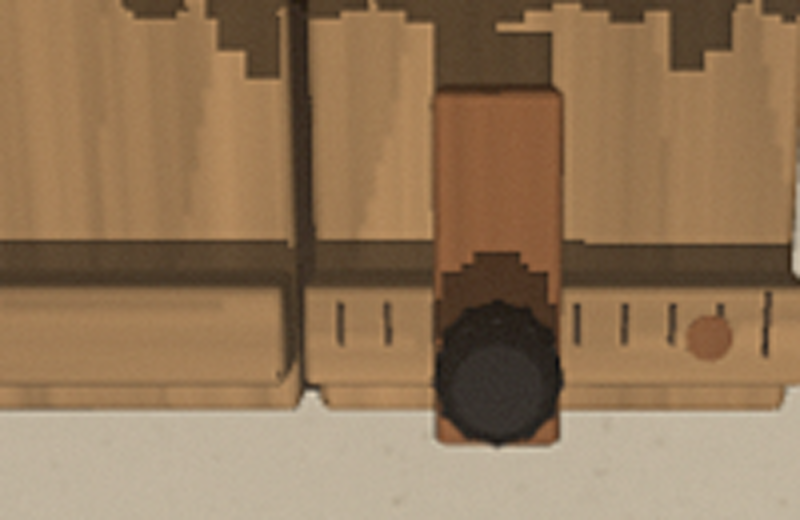

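The stop's right edge is at crop x=435, about level with where the 30 mm mark belongs (marks at 340 and 387, 47 px per 10 mm). A subpixel check follows while I plan the move to the cheese.

Run:
```python
from h import *
z=np.load("pics/w4.npz",allow_pickle=True);im,c=z['im'],z['c'].item(); g=cv2.cvtColor(im,cv2.COLOR_RGB2GRAY).astype(float)
row=g[207:215].mean(0)
T=[]
for n,u in((1,285),(2,297),(4,344),(5,356)):
    w=np.clip(row[u-4:u+5].max()-20-row[u-4:u+5],0,None); uu=(w*np.arange(u-4,u+5)).sum()/w.sum(); y=onz(c,[[uu,210.5]],.04)[0,1]; T.append(y-.01*n); 
print("slot est",np.round(T,4))
a=im[160:180].astype(float).mean(0); s=a[:,1]/a[:,0]; print(s[300:316].round(2), s[334:346].round(2)); 
for u in (308,308.5,309,309.5,339.5,340,340.5): print(u,onz(c,[[u,170]],.053)[0,1].round(4))
```

```text
slot est [0.0836 0.0837 0.1036 0.1037]
[0.77 0.77 0.77 0.77 0.77 0.77 0.77 0.77 0.7  0.65 0.66 0.66 0.67 0.66
 0.66 0.66] [0.66 0.66 0.66 0.67 0.66 0.66 0.69 0.77 0.77 0.77 0.77 0.77]
308 0.1142
308.5 0.1146
309 0.115
309.5 0.1154
339.5 0.139
340 0.1394
340.5 0.1398
```

Emit:
servo_tool(
  increments=[
    [0.011, -0.133, 0, 0, 0, 0, 1],
    [0.011, -0.133, 0, 0, 0, 0, 1],
    [0.011, -0.133, 0, 0, 0, 0, 1],
    [0.011, -0.133, 0, 0, 0, 0, 1],
    [0.011, -0.133, 0, 0, 0, 0, 1],
    [0.011, -0.133, 0, 0, 0, 0, 1],
    [0.011, -0.133, 0, 0, 0, 0, 1],
    [0.011, -0.133, 0, 0, 0, 0, 1],
    [0, 0, 0, 0, 0, 0.1085, 1],
    [0, 0, 0, 0, 0, 0.1085, 1],
  ],
)

```text
clock: 6.55
ee_pos: [0.4454, -0.2996, 0.2005]
ee_rot: [-0.001, 0.172, 0.985, 0.001]
wrist_force: [-0.4, -0.2, -0.3]
grip_width: 0.993
grasp_force: 0.0
```

Emit:
servo_tool(
  increments=[
    [0, 0, 0, 0, 0, 0.1085, 1],
    [0, 0, 0, 0, 0, 0.1085, 1],
    [0, 0, 0, 0, 0, 0.1085, 1],
    [0, 0, 0, 0, 0, 0.1085, 1],
    [0, 0, 0, 0, 0, 0.1085, 1],
    [0, 0, 0, 0, 0, 0.1085, 1],
    [0, 0, 0, 0, 0, 0, 1],
    [0, 0, 0, 0, 0, 0, 1],
    [0, 0, 0, 0, 0, 0, 1],
    [0, 0, 0, 0, 0, 0, 1],
  ],
)

```text
clock: 7.8
ee_pos: [0.4461, -0.2992, 0.2018]
ee_rot: [-0.0, 0.629, 0.777, -0.0]
wrist_force: [-1.3, 0.8, -0.4]
grip_width: 1.001
grasp_force: 0.0
```

Run:
```python
from h import *
show(); c=bot.camera_info("wrist"); im,d=bot.capture("wrist"); np.savez("pics/w5.npz",im=im,d=d,c=np.array(c,dtype=object)); cv2.imwrite("pics/w5.png",im[:,:,::-1])
P=pts(c,d); m=((P[...,2]>.056)&(P[...,2]<.072)).astype(np.uint8); m[330:]=0
k=max(cv2.findContours(m,cv2.RETR_EXTERNAL,cv2.CHAIN_APPROX_NONE)[0],key=cv2.contourArea); r=cv2.minAreaRect(onz(c,k[:,0],.064)[:,:2].astype(np.float32)*1000); print(cv2.boundingRect(k),r)
```

```text
t 7.8 pos [ 0.4461 -0.2992  0.2018] yaw_y 12.01 z [-1.e-04  0.e+00 -1.e+00] F [-1.3  0.8 -0.4] M [-0.02 -0.05 -0.02] g 1.001 0.0
(288, 149, 66, 135) ((443.8421630859375, -299.837158203125), (49.53872299194336, 108.11949920654297), 11.994263648986816)
```

View pics/w5.png

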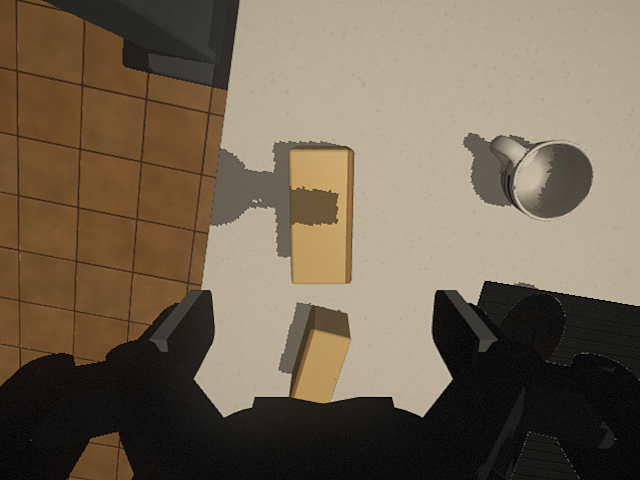

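The large block is under the tool, spanning (288–354, 149–284), and the small look-alike at (320,355) is clear of the fingers. The centre is within 2 mm of plan, so I'll descend and grip.

Emit:
servo_tool(
  increments=[
    [0, -0.0047, 0.0737, 0, 0, 0, 1],
    [0, 0, 0.0737, 0, 0, 0, 1],
    [0, 0, 0.0737, 0, 0, 0, 1],
    [0, 0, 0.0737, 0, 0, 0, 1],
    [0, 0, 0.0737, 0, 0, 0, 1],
    [0, 0, 0.0737, 0, 0, 0, 1],
    [0, 0, 0, 0, 0, 0, 1],
    [0, 0, 0, 0, 0, 0, -1],
    [0, 0, 0, 0, 0, 0, -1],
    [0, 0, 0, 0, 0, 0, -1],
  ],
)

```text
clock: 9.1
ee_pos: [0.4447, -0.3001, 0.0264]
ee_rot: [0.001, 0.63, 0.777, -0.0]
wrist_force: [-1.6, 0.7, 8.3]
grip_width: 0.579
grasp_force: 62.8
```

Emit:
servo_tool(
  increments=[
    [0, 0, 0, 0, 0, 0, -1],
    [0, 0, 0, 0, 0, 0, -1],
    [0, 0, 0, 0, 0, 0, -1],
    [0, 0, -0.06, 0, 0, 0, -1],
    [0, 0, -0.06, 0, 0, 0, -1],
    [0, 0, -0.06, 0, 0, 0, -1],
    [0, 0, -0.06, 0, 0, 0, -1],
    [0, 0, 0, 0, 0, 0.065, -1],
    [0, 0, 0, 0, 0, 0.065, -1],
    [0, 0, 0, 0, 0, 0, -1],
  ],
)

```text
clock: 10.35
ee_pos: [0.4442, -0.2996, 0.1214]
ee_rot: [0.0, 0.705, 0.709, -0.0]
wrist_force: [-0.2, -0.7, -3.9]
grip_width: 0.578
grasp_force: 64.0
```

Run:
```python
from h import *
show(); c=bot.camera_info("wrist"); im,d=bot.capture("wrist"); np.savez("pics/w6.npz",im=im,d=d,c=np.array(c,dtype=object)); cv2.imwrite("pics/w6.png",im[:,:,::-1])
P=pts(c,d); print(c['xyz']); 
m=((P[...,2]>.115)&(P[...,2]<.155)).astype(np.uint8); hsv=cv2.cvtColor(im,cv2.COLOR_RGB2HSV); m&=((hsv[...,1]>70)).astype(np.uint8)
k=max(cv2.findContours(m,cv2.RETR_EXTERNAL,cv2.CHAIN_APPROX_NONE)[0],key=cv2.contourArea); zt=np.nanmedian(P[...,2][m>0]); r=cv2.minAreaRect(onz(c,k[:,0],zt)[:,:2].astype(np.float32)*1000); print(zt,cv2.boundingRect(k),r)
```

```text
t 10.35 pos [ 0.4442 -0.2996  0.1214] yaw_y 0.28 z [ 3.e-04 -3.e-04 -1.e+00] F [-0.2 -0.7 -3.9] M [0.06 0.03 0.02] g 0.578 64.0
[ 0.44322239 -0.23155026  0.26445832]
0.13949855956963178 (247, 163, 151, 14) ((443.1163330078125, -244.5425567626953), (4.2863969802856445, 50.75462341308594), 89.97161102294922)
```

View pics/w6.png

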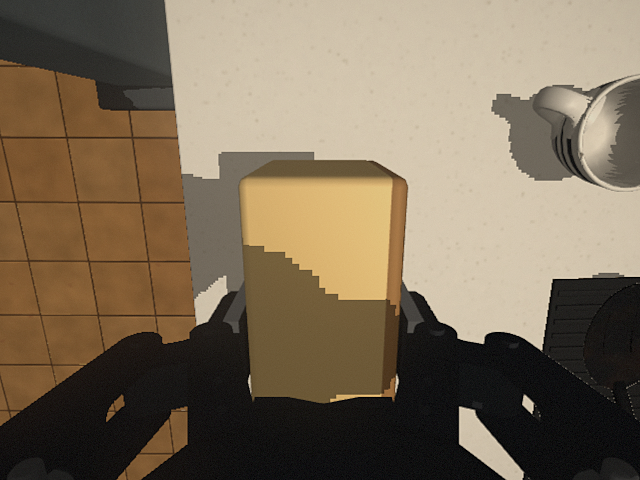

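The cheese is held squarely and lifted. Its +y end's top edge is at row ~178 and the bottom edge at row ~161. I'll compute that end and the side edges.

Run:
```python
from h import *
z=np.load("pics/w6.npz",allow_pickle=True);im,d,c=z['im'],z['d'],z['c'].item(); P=pts(c,d)
print("top z",np.nanmedian(P[200:235,260:380,2]))
print(onz(c,[[320,178],[241,200],[245,300],[251,390],[406,200]],.159).round(4)); print(onz(c,[[320,160.5]],.095).round(4))
g=cv2.cvtColor(im,cv2.COLOR_RGB2GRAY).astype(int); print(g[150:190,315:325].mean(1).round().astype(int))
x=[]
for r in range(190,235,4):
    s=im[r].astype(int); w=np.argmax(np.diff(s[225:260,0]-s[225:260,2]))+225; x.append(onz(c,[[w+.5,r]],.159)[0,:2])
x=np.array(x); print(np.degrees(np.polyfit(x[:,1],x[:,0],1)[0]),x[[0,-1]])
```

```text
top z 0.1596100818149709
[[ 0.4426 -0.245   0.159 ]
 [ 0.4196 -0.2516  0.159 ]
 [ 0.4192 -0.2834  0.159 ]
 [ 0.4195 -0.3168  0.159 ]
 [ 0.4676 -0.2513  0.159 ]]
[[ 0.4421 -0.2453  0.095 ]]
[199 199 199 199 199 199 200 200 204 191  97  81  87  86  87  88  87  87
  88  87  88  87  87  87  89  90 100 117 133 149 157 162 168 174 179 182
 186 188 189 189]
-0.5975048358724011 [[ 0.4190489  -0.24863939]
 [ 0.41920926 -0.26184985]]
```

Emit:
servo_tool(
  increments=[
    [0.125, -0.02, 0, 0, 0, 0, -1],
    [0.125, 0, 0, 0, 0, 0, -1],
    [0.125, 0, 0, 0, 0, 0, -1],
    [0.125, 0, 0, 0, 0, 0, -1],
    [0.125, 0, 0, 0, 0, 0, -1],
    [0.125, 0, 0, 0, 0, 0, -1],
    [0.125, 0, 0, 0, 0, 0, -1],
    [0, 0, 0, 0, 0, 0.0045, -1],
    [0, 0, 0, 0, 0, 0, -1],
    [0, 0, 0, 0, 0, 0, -1],
  ],
)

```text
clock: 11.65
ee_pos: [0.4349, 0.0495, 0.121]
ee_rot: [0.0, 0.708, 0.706, -0.0]
wrist_force: [-0.2, -0.1, -3.6]
grip_width: 0.58
grasp_force: 63.7
```

Emit:
servo_tool(
  increments=[
    [0, 0, 0.045, 0, 0, 0, -1],
    [0, 0, 0.045, 0, 0, 0, -1],
    [0, 0, 0.045, 0, 0, 0, -1],
    [0, 0, 0.045, 0, 0, 0, -1],
    [0, 0, 0, 0, 0, 0, -1],
    [0, 0, 0, 0, 0, 0, -1],
    [0, 0, 0, 0, 0, 0, -1],
    [0, 0, 0, 0, 0, 0, -1],
    [0, 0, 0, 0, 0, 0, -1],
    [0, 0, 0, 0, 0, 0, -1],
  ],
)

```text
clock: 12.9
ee_pos: [0.4348, 0.0504, 0.0491]
ee_rot: [0.0, 0.708, 0.706, 0.0]
wrist_force: [-0.0, -0.5, -3.7]
grip_width: 0.577
grasp_force: 63.5
```

Run:
```python
from h import *
show(); c=bot.camera_info("wrist"); im,d=bot.capture("wrist"); np.savez("pics/w7.npz",im=im,d=d,c=np.array(c,dtype=object)); cv2.imwrite("pics/w7.png",im[:,:,::-1]); print(c['xyz'])
```

```text
t 12.9 pos [0.4348 0.0504 0.0491] yaw_y -0.15 z [ 1.e-04 -0.e+00 -1.e+00] F [-0.  -0.5 -3.7] M [-0.02 -0.01 -0.01] g 0.577 63.5
[0.43431611 0.1183654  0.19209826]
```

View pics/w7.png

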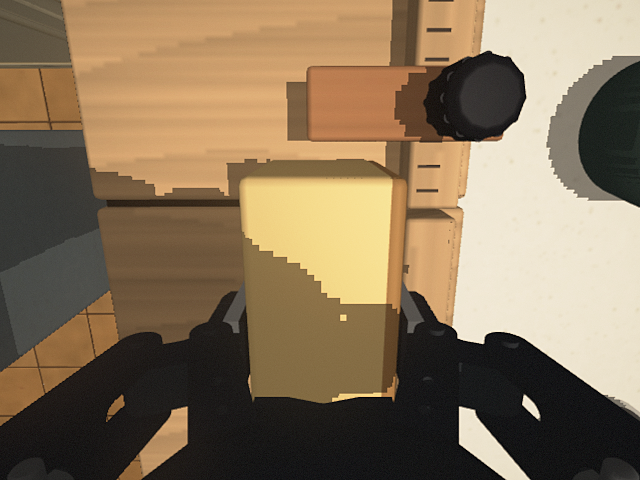

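Clear, with the cheese end at row ~178 and the stop face at row ~140. I'll lower it almost to the deck and close in on the fence and stop.

Emit:
servo_tool(
  increments=[
    [0, 0, 0.009, 0, 0, 0, -1],
    [0.008, 0.0115, 0, 0, 0, 0, -1],
    [0.008, 0.0115, 0, 0, 0, 0, -1],
    [0, 0, 0, 0, 0, 0, -1],
    [0, 0, 0, 0, 0, 0, -1],
    [0, 0, 0, 0, 0, 0, -1],
    [0, 0, 0, 0, 0, 0, -1],
    [0, 0, 0, 0, 0, 0, -1],
    [0, 0, 0, 0, 0, 0, -1],
    [0, 0, 0, 0, 0, 0, -1],
  ],
)

```text
clock: 14.2
ee_pos: [0.444, 0.0567, 0.0454]
ee_rot: [0.0, 0.708, 0.706, 0.0]
wrist_force: [-0.7, 0.3, -3.9]
grip_width: 0.574
grasp_force: 63.7
```

Run:
```python
from h import *
show(); c=bot.camera_info("wrist"); im,d=bot.capture("wrist"); np.savez("pics/w8.npz",im=im,d=d,c=np.array(c,dtype=object)); cv2.imwrite("pics/w8.png",im[:,:,::-1]); print(c['xyz'])
# stop top right edge (image lower edge) and cheese end by colour steps along column 345
print(im[110:185:1,350].tolist())
```

```text
t 14.2 pos [0.444  0.0567 0.0454] yaw_y -0.16 z [ 1.e-04 -0.e+00 -1.e+00] F [-0.7  0.3 -3.9] M [ 0.02  0.08 -0.  ] g 0.574 63.7
[0.44353025 0.12470006 0.18842698]
[[189, 126, 82], [187, 124, 79], [190, 127, 82], [189, 127, 80], [187, 126, 80], [188, 124, 80], [187, 123, 77], [186, 125, 80], [186, 123, 81], [188, 125, 83], [188, 123, 81], [187, 124, 82], [186, 122, 79], [183, 121, 78], [185, 123, 81], [184, 123, 80], [184, 123, 79], [185, 123, 80], [186, 122, 79], [187, 123, 79], [187, 124, 78], [191, 127, 83], [190, 126, 81], [191, 126, 82], [188, 125, 81], [188, 125, 80], [187, 124, 79], [188, 125, 80], [186, 124, 78], [185, 121, 78], [185, 123, 79], [181, 119, 77], [183, 121, 80], [180, 121, 77], [179, 118, 76], [177, 117, 73], [178, 118, 75], [181, 121, 76], [184, 123, 79], [185, 121, 77], [186, 124, 79], [190, 128, 83], [192, 129, 84], [190, 128, 80], [194, 129, 83], [182, 120, 79], [173, 115, 73], [163, 110, 71], [145, 96, 60], [112, 79, 52], [121, 97, 62], [120, 97, 60], [120, 97, 61], [119, 93, 58], [121, 96, 62], [121, 98, 61], [118, 96, 58], [121, 98, 63], [121, 96, 59], [123, 99, 63], [121, 97, 60], [122, 98, 63], [122, 97, 60], [126, 101, 63], [123, 100, 62], [128, 103, 64], [144, 116, 73], [168, 136, 87], [192, 155, 98], [213, 173, 106], [224, 183, 115], [228, 188, 119], [232, 197, 125], [236, 203, 128], [242, 215, 138]]
```

Emit:
servo_tool(
  increments=[
    [0.001, 0, 0, 0, 0, 0, -1],
    [0.001, 0, 0, 0, 0, 0, -1],
    [0.001, 0, 0, 0, 0, 0, -1],
    [0.001, 0, 0, 0, 0, 0, -1],
    [0.001, 0, 0, 0, 0, 0, -1],
    [0, 0, 0, 0, 0, 0, -1],
    [0, 0, 0, 0, 0, 0, -1],
    [0, 0, 0, 0, 0, 0, -1],
    [0, 0, 0, 0, 0, 0, -1],
    [0, 0, 0, 0, 0, 0, -1],
  ],
)

```text
clock: 15.5
ee_pos: [0.444, 0.0587, 0.0454]
ee_rot: [0.0, 0.708, 0.706, -0.0]
wrist_force: [0.3, -0.6, -4.3]
grip_width: 0.581
grasp_force: 63.7
```

Emit:
servo_tool(
  increments=[
    [0.001, 0, 0, 0, 0, 0, -1],
    [0, 0, 0, 0, 0, 0, -1],
    [0, 0, 0, 0, 0, 0, -1],
    [0, 0, 0, 0, 0, 0, -1],
    [0, 0, 0, 0, 0, 0, -1],
    [0, 0, 0, 0, 0, 0, -1],
    [0, 0, 0, 0, 0, 0, -1],
    [0, 0, 0, 0, 0, 0, -1],
    [0, 0, 0, 0, 0, 0, -1],
    [0, 0, 0, 0, 0, 0, -1],
  ],
)

```text
clock: 16.75
ee_pos: [0.444, 0.0591, 0.0454]
ee_rot: [0.0, 0.708, 0.706, -0.0]
wrist_force: [-1.1, -5.9, -1.6]
grip_width: 0.577
grasp_force: 63.8
```

Contact with the stop at the predicted place, 6 N. Now the fence.

Emit:
servo_tool(
  increments=[
    [-0.0003, 0.001, 0, 0, 0, 0, -1],
    [0, 0.001, 0, 0, 0, 0, -1],
    [0, 0.001, 0, 0, 0, 0, -1],
    [0, 0.001, 0, 0, 0, 0, -1],
    [0, 0, 0, 0, 0, 0, -1],
    [0, 0, 0, 0, 0, 0, -1],
    [0, 0, 0, 0, 0, 0, -1],
    [0, 0, 0, 0, 0, 0, -1],
    [0, 0, 0, 0, 0, 0, -1],
    [0, 0, 0, 0, 0, 0, -1],
  ],
)

```text
clock: 18.0
ee_pos: [0.445, 0.0591, 0.0452]
ee_rot: [-0.0, 0.708, 0.706, -0.0]
wrist_force: [-4.4, -3.4, -2.4]
grip_width: 0.578
grasp_force: 63.9
```

Emit:
servo_tool(
  increments=[
    [0, 0.001, 0.0012, 0, 0, 0, -1],
    [0, 0.001, 0.0012, 0, 0, 0, -1],
    [0, 0.001, 0.0012, 0, 0, 0, -1],
    [0, 0.001, 0.0012, 0, 0, 0, -1],
    [0, 0.001, 0.0012, 0, 0, 0, -1],
    [0, 0, 0, 0, 0, 0, -1],
    [0, 0, 0, 0, 0, 0, -1],
    [0, 0, 0, 0, 0, 0, -1],
    [0, 0, 0, 0, 0, 0, -1],
    [0, 0, 0, 0, 0, 0, -1],
  ],
)

```text
clock: 19.25
ee_pos: [0.4451, 0.0591, 0.0443]
ee_rot: [-0.001, 0.708, 0.706, -0.001]
wrist_force: [-28.0, -4.1, 51.9]
grip_width: 0.573
grasp_force: 70.4
```

Run:
```python
from h import *
show()
```

```text
t 19.25 pos [0.4451 0.0591 0.0443] yaw_y -0.13 z [-2.9e-03 -5.0e-04 -1.0e+00] F [-28.   -4.1  51.9] M [-0.98  5.31  0.38] g 0.573 70.4
```

Emit:
servo_tool(
  increments=[
    [0, 0, -0.0018, 0, 0, 0, -1],
    [0, 0.0012, 0, 0, 0, 0, -1],
    [0, 0.0013, 0, 0, 0, 0, -1],
    [0, 0, 0, 0, 0, 0, -1],
    [0, 0, 0, 0, 0, 0, -1],
    [0, 0, 0, 0, 0, 0, -1],
    [0, 0, 0, 0, 0, 0, -1],
    [0, 0, 0, 0, 0, 0, -1],
    [0, 0, 0, 0, 0, 0, -1],
    [0, 0, 0, 0, 0, 0, -1],
  ],
)

```text
clock: 20.5
ee_pos: [0.4451, 0.0591, 0.0444]
ee_rot: [-0.002, 0.708, 0.706, -0.002]
wrist_force: [-29.0, -4.4, 41.5]
grip_width: 0.574
grasp_force: 69.4
```

Run:
```python
from h import *
show(); c=bot.camera_info("wrist"); im,d=bot.capture("wrist"); np.savez("pics/w9.npz",im=im,d=d,c=np.array(c,dtype=object)); cv2.imwrite("pics/w9.png",im[:,:,::-1]); print(c['xyz'])
P=pts(c,d); print("cheese top z",[np.nanmedian(P[200:225,u:u+15,2]).round(4) for u in (255,310,370)])
```

```text
t 20.5 pos [0.4451 0.0591 0.0444] yaw_y -0.12 z [-4.9e-03 -5.0e-04 -1.0e+00] F [-29.   -4.4  41.5] M [-1.09  5.29  0.53] g 0.574 69.4
[0.44537525 0.12711414 0.18736864]
cheese top z [np.float64(0.0827), np.float64(0.0826), np.float64(0.0825)]
```

View pics/w9.png

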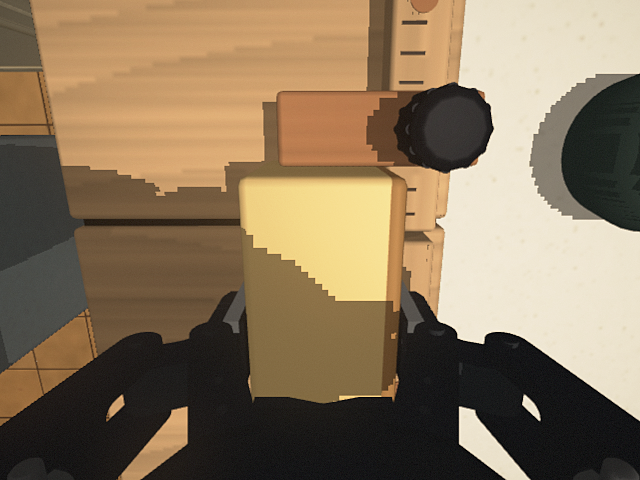

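The cheese is tight to the stop (stop edge at row 165, cheese end just below) and to the fence. I'll shift the push more toward the fence.

Emit:
servo_tool(
  increments=[
    [0, 0, -0.001, 0, 0, 0, -1],
    [0, 0.0015, 0, 0, 0, 0, -1],
    [0, 0.0015, 0, 0, 0, 0, -1],
    [0, 0.0015, 0, 0, 0, 0, -1],
    [0, 0, 0, 0, 0, 0, -1],
    [0, 0, 0, 0, 0, 0, -1],
    [0, 0, 0, 0, 0, 0, -1],
    [0, 0, 0, 0, 0, 0, -1],
    [0, 0, 0, 0, 0, 0, -1],
    [0, 0, 0, 0, 0, 0, -1],
  ],
)

```text
clock: 21.8
ee_pos: [0.4452, 0.0591, 0.0444]
ee_rot: [-0.003, 0.708, 0.706, -0.003]
wrist_force: [-36.9, -6.5, 45.1]
grip_width: 0.578
grasp_force: 69.8
```

Run:
```python
from h import *
show()
```

```text
t 21.8 pos [0.4452 0.0591 0.0444] yaw_y -0.12 z [-7.9e-03 -7.0e-04 -1.0e+00] F [-36.9  -6.5  45.1] M [-1.26  6.66  0.62] g 0.578 69.8
```

Emit:
servo_tool(
  increments=[
    [0, 0, -0.0008, 0, 0, 0, -1],
    [0, 0, -0.0008, 0, 0, 0, -1],
    [0, 0, 0, 0, 0, 0, -1],
    [0, 0, 0, 0, 0, 0, -1],
    [0, 0, 0, 0, 0, 0, -1],
    [0, 0, 0, 0, 0, 0, -1],
    [0, 0, 0, 0, 0, 0, -1],
    [0, 0, 0, 0, 0, 0, -1],
    [0, 0, 0, 0, 0, 0, -1],
    [0, 0, 0, 0, 0, 0, -1],
  ],
)

```text
clock: 23.05
ee_pos: [0.4452, 0.0591, 0.0445]
ee_rot: [-0.003, 0.708, 0.706, -0.003]
wrist_force: [-31.4, -7.3, 28.8]
grip_width: 0.578
grasp_force: 67.6
```

Run:
```python
from h import *
show(); c=bot.camera_info("wrist"); im,d=bot.capture("wrist"); P=pts(c,d); print("cheese top z",[np.nanmedian(P[200:225,u:u+15,2]).round(4) for u in (255,310,370)])
g=im[195:235:4].astype(int); x=[]
for r in range(190,235,4):
    s=im[r].astype(int); w=np.argmax(np.diff(s[225:260,0]-s[225:260,2]))+225; x.append(onz(c,[[w+.5,r]],.082)[0,:2])
x=np.array(x); print(np.degrees(np.polyfit(x[:,1],x[:,0],1)[0]))
# stop edge and ticks along fence
a=im[140:180,330:360].astype(int).mean(1); e=140+np.argmax(-np.diff(a[:,0]))+.5; print("stop edge y",e,onz(c,[[345,e]],.053)[0])
col=im[30:225,405:412].mean((1,2)); t=[r+30 for r in range(4,190) if col[r]<col[r-4]-20 and col[r]<col[r+4]-20 and col[r]==col[r-3:r+4].min()]; print([(r,onz(c,[[408,r]],.04)[0,1].round(4)) for r in t])
```

```text
t 23.05 pos [0.4452 0.0591 0.0445] yaw_y -0.12 z [-8.5e-03 -6.0e-04 -1.0e+00] F [-31.4  -7.3  28.8] M [-1.21  5.9   0.64] g 0.578 67.6
cheese top z [np.float64(0.0829), np.float64(0.0826), np.float64(0.0825)]
-12.992472987724645
stop edge y 165.5 [0.45285525 0.1144005  0.053     ]
[(52, np.float64(0.1542)), (81, np.float64(0.1443)), (189, np.float64(0.1038)), (213, np.float64(0.0939))]
```

Run:
```python
from h import *
print(bot.job_done())
```

```text
the job is handed in; nothing more can be done
None
```

I handed the job in at about 23 s: the stop measures about 30 mm from the slot, and the cheese is gripped against the fence and the stop, pushed about 31 N into the fence and 29 N down. The pot, mug and shaker were not touched by any planned move, though I did not recheck them at the end.

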